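# Bring the processor under the ring lamp

### The arm

A 6-joint arm with a two-finger parallel gripper is mounted at the origin on the work surface. World frame = base frame: x ahead of the robot, y to its left, z up, the work surface at z = 0. Lengths are in m, angles in rad, forces in N, time in s.
With the tool pointing down it reaches from about 0.375 to 0.75 m from the base axis. Payload 9 kg.
Tool frame: the origin (TCP) lies midway between the tips of the shut fingers; the grasp point (between the pads) lies 19 mm behind it; z points along the fingers, y is the direction in which the jaws open and shut (so a half turn about z gives the same grasp; the last joint's range is limited). The gripper opens to 85 mm and grips with 20 to 120 N. Pads are 22 mm wide; open, the fingers measure 114 mm over their backs; the gripper's body (76 mm by 85 mm) begins 54 mm behind the grasp point. The pads swing forward as they close: fully open they stand 13 mm farther back than shut.
Start: joints at [0.956, 0.104, 0.097, 1.564, 0, 1.353], TCP at [0.232, 0.553, 0.231] pointing down, gripper open.
Joint ranges: [-2.99, 2.99], [-0.84, 1.86], [-1.1, 1.16], [-1.84, 2.11], [-1.51, 1.56], [-3.14, 3.14]. Speed limits (rad/s): [2.22, 2.22, 2.57, 3.14, 3.14, 3.14].

### API

Orientations are given as a unit quaternion [w, x, y, z].
In Python, from station import env, cams gives the robot as it stands. Calls block until the motion is done:
- env.move_ptp(position, orientation): joint-space move of the TCP to a pose.
- env.servo_line(position, orientation=None, v=0.15): straight line of the TCP; orientation=None keeps the orientation; v is the mean speed in m/s.
- env.move_j(angles): joint-space move.
- env.command_gripper(opening, squeeze=None): finger opening in m; squeeze is the grip in N (None keeps the last); returns when the fingers have stopped.
- env.pause(seconds).
- env.ik(position, orientation): joint angles nearest the present ones, or None.
- cams.grab_frame(name): name is "scene" or "top" or "wrist"; returns the picture (384x512x3 uint8, red, green, blue); there is no depth.
- cams.camera_info(name): a dict with "mtx" (3x3 intrinsics, pixels), "k1" (the pictures are not rectified: a ray, as slopes to the right and down, at radius r is drawn at 1 + k1 r^2 times it, then the intrinsics apply), "world_from_camera" (4x4, takes a point from camera to world coordinates). Camera axes: x right, y down, z forward; pixel columns grow to the right and rows downward; lengths in m; the calibration is good to about 2 mm. A picture is of the moment at which its call begins: read the wrist's pose just before it. camera_info takes no time and is no camera call; for the wrist camera it gives the pose at the moment of the call.
A pose or a line that the arm cannot do raises env.IKError and nothing moves.
- env.job_done(): hands the job in, once; it reports no verdict.
Readings, each from a call of its own:
- env.current_clock(): time.
- env.current_qpos(): joint angles.
- env.current_qvel(): joint speeds.
- env.current_joint_efforts(): joint torques, N m.
- env.current_eef_pos(): TCP position.
- env.current_tool_rot(): TCP orientation.
- env.current_wrist_force(): force on the tool from outside, world axes, zero at the start.
- env.current_moment(): the same for the moment, N m.
- env.current_width(): finger opening in m.
Only numpy, scipy, OpenCV 4.12 (cv2) and the standard library are available. Lean on these libraries where they do the work, as an engineer would, in place of code of your own. Each camera call takes 0.05 s, during which the arm holds its last target. There are 200 camera calls.

### The job

Get the circuit board ready for inspection: push the turntable round by its spokes with a fingertip until the silver processor is on the side towards the lamp post, and push the ring lamp's arm in over the turntable until it is fully home against its stop, so that the processor ends up centred under the ring. Push gently, without setting anything spinning; do not touch or lift the board, and leave the other things on the bench where they are.

Things in the scene. Friction and masses are not known exactly. Their poses are not given: they have to be found in the camera images.
- axis (a point): Point on the turntable's vertical turning axis, 50 mm above the bench, level with the top of the turntable's black disc (196 mm across, from 30 to 50 mm above the bench). The point's y axis points level from the axis towards the lamp post, its z axis up.
- stand: Dark steel foot under the disc (150 mm across), fixed to the bench, with a flat bar (36 mm wide, 12 mm high, yellow stripe) running over the bench to the lamp post. Origin: on the turntable's axis, on the bench; y axis towards the post.
- spoke (a point): Outer end of the orange-tipped spoke. Four level steel spokes, the other three with black tips, stick out of the disc's edge at every 90 degrees: bars 12 mm thick (tips 17 mm), centre line 42 mm above the bench, ends 157 mm from the axis, about 59 mm of each free outside the disc. Push any of them sideways. Under them is only the bench, and the foot's bar where they cross it.
- turntable (a joint): Turning angle of the turntable since the start, rad, counter-clockwise seen from above positive; it starts at 0 whichever way the board faces. It turns without end in both directions, takes about 0.10 N m (0.7 N near a spoke's tip; 0.08 N m more per rad/s) and stays where it is left.
- chip (a point): Centre of the processor's top (silver 28 mm square on a white 40 mm socket), 60 mm above the bench, 42 mm from the turntable's axis and midway in direction between the orange-tipped spoke and the next one counter-clockwise seen from above. It is part of the board and turns with the turntable.
- board: Green circuit board 120 x 120 x 4 mm (highest part 20 mm above its underside), 0.22 kg, lying loose on the turntable between four low grey corner clips (about 1 mm play). Origin: centre of its underside, on the turntable's axis, 50 mm above the bench; z up. Not to be touched or lifted.
- pivot (a point): Point on the vertical axis of the lamp post, 150 mm above the bench (the lamp arm's mid height) and 220 mm from the turntable's axis. The post is 20 mm thick, with a collar 60 mm across at its foot and a black hinge 32 mm across on top, which ends 167 mm above the bench.
- ring (a point): Centre of the open white ring lamp (outside 90 mm, hole 62 mm, 14 mm thick), 150 mm above the bench and 178 mm from the pivot. A level aluminium arm 14 mm wide and 18 mm high (141 to 159 mm above the bench) runs straight from hinge to ring, about 115 mm of it free. Below are only the bench, the foot's bar and the turntable with the board.
- lamp_arm (a joint): Angle of the lamp arm, rad; grows counter-clockwise seen from above as it swings in over the turntable. Starts between 0 and 0.35; hard stop (home) at 1.25, where the arm points at the turntable's axis and the ring's centre is 42 mm from it, towards the post. Takes about 0.10 N m (1 N at 100 mm from the post; 0.15 N m more per rad/s) and stays where it is left.
- air_can: Bystander: white and red spray can, 56 mm across, 190 mm high, upright. Origin: centre of its underside.
- screw_dish: Bystander: steel dish 100 mm across, 25 mm high. Origin: centre of its underside.
- driver: Bystander: screwdriver 170 mm long lying on the bench, blue handle. Origin: underside.
- fan: Bystander: black 80 mm square computer fan lying flat, 25 mm high. Origin: centre of its underside.
- heatsink: Bystander: finned heat sink 60 x 60 x 38 mm, fins up. Origin: centre of its underside.
- drive: Bystander: flat silver drive 100 x 70 x 10 mm. Origin: centre of its underside.

How it is judged:
At the end, for the whole second after the job is handed in: The processor's centre is within 12 mm (seen from above) of the ring's centre, the lamp arm is within 0.06 rad of its stop, turntable and arm are at rest, the board lies flat between its clips, and every bystander is within 25 mm of where it stood (horizontal distance between chip and ring below 0.012 m and value of joint lamp_arm above 1.19 rad and not (velocity of joint turntable above 0.05 rad/s or velocity of joint turntable below -0.05 rad/s) and not (velocity of joint lamp_arm above 0.05 rad/s or velocity of joint lamp_arm below -0.05 rad/s) and horizontal distance between board and axis below 0.006 m and height (world z) of board below 0.054 m and angle between board's own z axis and vertical below 0.05 rad and distance of each of air_can, screw_dish, driver, fan, heatsink, drive from where it was at the start of the episode below 0.025 m); the robot touches nothing.
It fails at once if the board is lifted or tipped (height (world z) of board above 0.06 m or angle between board's own z axis and vertical above 0.12 rad).
It fails at once if the robot touches the board (more than 1 N) (contact force between the arm and board above 1 N).
It fails at once if the fingers touch the board (more than 1 N) (contact force between the fingers and board above 1 N).
It fails at once if turntable or lamp arm is flung round (faster than 4 rad/s) ((velocity of joint turntable above 4 rad/s or velocity of joint turntable below -4 rad/s) or (velocity of joint lamp_arm above 4 rad/s or velocity of joint lamp_arm below -4 rad/s)).
It fails at once if a bystander is moved by more than 25 mm or lifted (distance of any of air_can, screw_dish, driver, fan, heatsink, drive from where it was at the start of the episode above 0.025 m).
It also fails if it takes over 64 s, if anything falls off the work surface, if the arm or the gripper's body presses on something with over 40 N, if the wrist force passes 120 N, or if a joint passes its speed limit or range.

## Working session

There is one attempt and no reset: what is moved stays moved. The work goes in short steps, each a Python script; the robot and the scene stay as the last script left them, time stands still between calls to the robot, and variables do not carry over. Pictures are saved under pics/ and viewed, about 8 in all and at most 12, crops included, and the job is handed in when it is done.

```bash
mkdir -p pics; ls; cat > h.py <<'E'
import numpy as np, cv2
from station import env, cams
def save(im,n): cv2.imwrite('pics/'+n,im[:,:,::-1])
def ray(px,info):
    M=np.array(info['mtx']);T=np.array(info['world_from_camera'])
    d=cv2.undistortPoints(np.array([[px]],float),M,np.array([info['k1'],0,0,0,0.]))[0,0]
    return T[:3,3],T[:3,:3]@np.array([d[0],d[1],1])
def onplane(px,info,z):
    o,d=ray(px,info);return o+d*(z-o[2])/d[2]
def proj(p,info):
    T=np.linalg.inv(np.array(info['world_from_camera']));q=T[:3,:3]@np.array(p,float)+T[:3,3]
    x,y=q[:2]/q[2];s=1+info['k1']*(x*x+y*y);M=np.array(info['mtx'])
    return M[:2,:2]@np.array([x*s,y*s])+M[:2,2]
E
python3 - <<'E'
from h import *
a=cams.grab_frame('top');b=cams.grab_frame('scene')
save(a,'top0.png');save(b,'scene0.png')
for n in('top','scene'):
    i=cams.camera_info(n);print(n,i['mtx'],i['k1'],np.round(i['world_from_camera'],3))
print(env.current_tool_rot(),env.current_clock())
E
```

```text
pics
top [[498.81962354   0.         251.03626853]
 [  0.         498.81962354 190.68324479]
 [  0.           0.           1.        ]] -0.19542753885256037 [[-0.089 -0.974  0.207  0.309]
 [-0.996  0.087 -0.018  0.024]
 [-0.    -0.208 -0.978  1.324]
 [ 0.     0.     0.     1.   ]]
scene [[383.88606275   0.         260.23471894]
 [  0.         383.88606275 195.63668682]
 [  0.           0.           1.        ]] -0.09719809171676197 [[-0.032  0.71  -0.703  1.283]
 [ 0.999  0.019 -0.026  0.038]
 [-0.005 -0.704 -0.711  0.851]
 [ 0.     0.     0.     1.   ]]
[-2.48000466e-04  1.97089333e-01  9.80385349e-01 -5.48438521e-04] 0.1
```

View pics/top0.png

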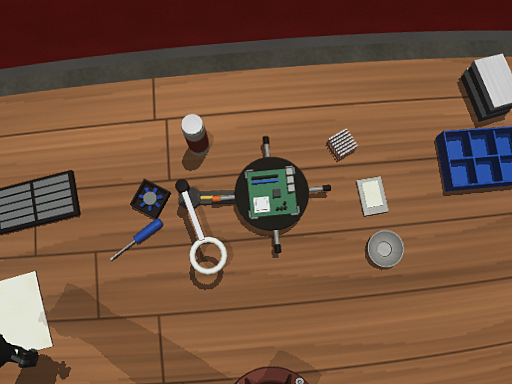

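View pics/scene0.png

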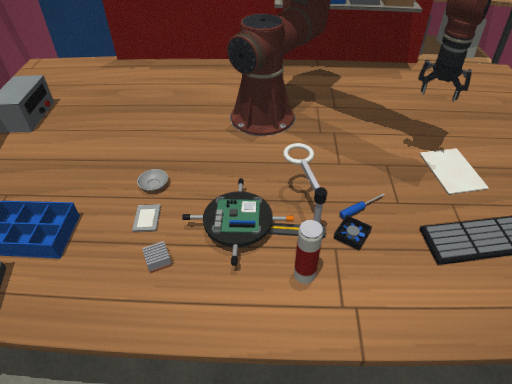

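The top view shows the disc at about (271,193), the orange tip near (215,198) pointing at the post, and the chip at (261,204), so the table needs about 45° clockwise. The hinge is at (183,186) and the ring at (208,256). The arm swings counter-clockwise, to the right in the picture.

```bash
cat > m.py <<'E'
from h import *
def measure(a,i):
    hsv=cv2.cvtColor(a,cv2.COLOR_RGB2HSV);H,S,V=[hsv[:,:,k].astype(int) for k in range(3)]
    out={}
    def best(m,box):
        x0,y0,x1,y1=box;z=np.zeros(m.shape,np.uint8);z[y0:y1,x0:x1]=m[y0:y1,x0:x1]
        n,l,st,c=cv2.connectedComponentsWithStats(z);k=1+np.argmax(st[1:,4]);return (l==k).astype(np.uint8),c[k],st[k]
    # green board
    g,c,s=best(((H>40)&(H<90)&(S>60)).astype(np.uint8),(225,140,320,250))
    r=cv2.minAreaRect(np.argwhere(g)[:,::-1].astype(np.float32));out['board']=r
    out['board_w']=onplane(r[0],i,.054)
    # disc
    dk,c,s=best(cv2.morphologyEx(((V<60)|((H>40)&(H<90)&(S>60))).astype(np.uint8),cv2.MORPH_CLOSE,np.ones((15,15))),(225,140,320,250))
    dk=cv2.morphologyEx(dk,cv2.MORPH_OPEN,cv2.getStructuringElement(2,(21,21)))
    cn=max(cv2.findContours(dk,0,1)[0],key=cv2.contourArea);e=cv2.fitEllipse(cn);out['disc']=e;out['disc_w']=onplane(e[0],i,.05)
    return out,H,S,V
E
python3 - <<'E'
from m import *
a=cv2.imread('pics/top0.png')[:,:,::-1].copy();i=cams.camera_info('top')
o,H,S,V=measure(a,i)
for k,v in o.items():print(k,v)
m=((H>5)&(H<16)&(S>200)&(V>180));ys,xs=np.nonzero(m);print('orange',[(x,y) for x,y in zip(xs,ys)][:40])
m=((V>200)&(S<40)).astype(np.uint8);m[:225]=0;m[285:]=0;m[:,:180]=0;m[:,235:]=0
cn=max(cv2.findContours(m,0,1)[0],key=cv2.contourArea);(e)=cv2.fitEllipse(cn);print('ring',e,onplane(e[0],i,.157))
for p in [(183,186),(268,139),(328,188),(278,249),(215,198)]:print(p,onplane(p,i,.167),onplane(p,i,.042))
for p,z in [((194,120),.19),((342,144),.038),((150,198),.025),((372,195),.01),((385,249),.025)]:print(onplane(p,i,z))
save(cv2.resize(a[110:290,120:400],None,fx=2.85,fy=2.85,interpolation=cv2.INTER_CUBIC),'crop0.png')
E
```

```text
board ((271.5792236328125, 192.29208374023438), (46.070220947265625, 46.86625289916992), 84.2894058227539)
board_w [ 0.56921656 -0.05230784  0.054     ]
disc ((272.85662841796875, 192.71258544921875), (69.14263916015625, 76.24879455566406), 149.98829650878906)
disc_w [ 0.56862374 -0.0557613   0.05      ]
orange [(np.int64(213), np.int64(196)), (np.int64(214), np.int64(196)), (np.int64(218), np.int64(196)), (np.int64(219), np.int64(199))]
ring ((206.4775848388672, 251.88966369628906), (33.25117874145508, 46.036048889160156), 156.9030303955078) [0.41976259 0.11931331 0.157     ]
(183, 186) [0.58004623 0.16319077 0.167     ] [0.60930508 0.17823316 0.042     ]
(268, 139) [ 0.67850771 -0.04980692  0.167     ] [ 0.71840743 -0.05778348  0.042     ]
(328, 188) [ 0.54452107 -0.18074017  0.167     ] [ 0.56994068 -0.20286686  0.042     ]
(278, 249) [ 0.41093472 -0.04743162  0.167     ] [ 0.42191746 -0.05515148  0.042     ]
(215, 198) [0.54422124 0.08911396 0.167     ] [0.56960844 0.09615077 0.042     ]
[0.73523439 0.12463528 0.19      ]
[ 0.68862362 -0.25689073  0.038     ]
[0.58840649 0.27102381 0.025     ]
[ 0.54640605 -0.32683246  0.01      ]
[ 0.39609759 -0.33851668  0.025     ]
```

View pics/crop0.png

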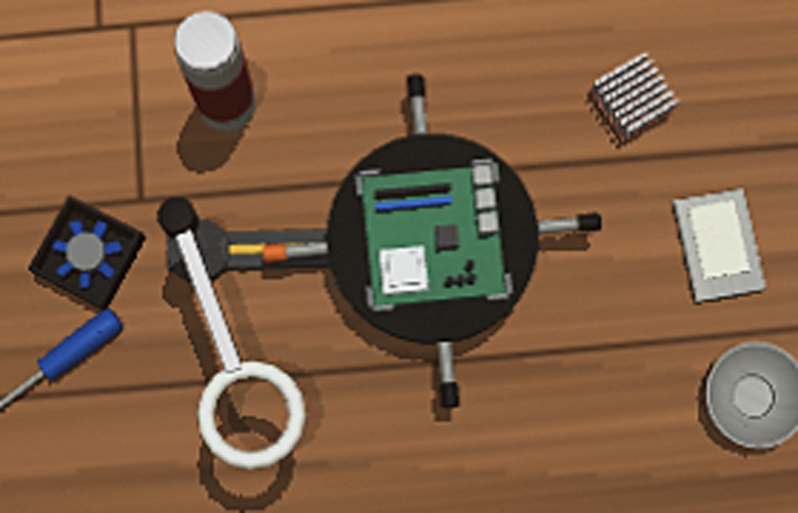

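Crop (2.85x, offset 120,110): the spoke ends are at (415,74), (602,220), (450,407) and orange (262,254). The hinge is at (178,215), the ring at (252,414) and the chip at (404,270). Plan: push the right spoke (at -y) towards the robot, which turns the table clockwise and stays clear of the lamp.

```bash
python3 - <<'E'
from h import *
i=cams.camera_info('top')
W=lambda c,z:onplane((c[0]/2.85+120-.3,c[1]/2.85+110-.3),i,z)[:2]
t,r,b,l=[W(c,.042) for c in [(415,74),(602,220),(450,407),(262,254)]]
s=np.linalg.solve(np.c_[b-t,-(r-l)],l-t);ax=t+s[0]*(b-t)
print('tips',t,r,b,l,'axis',ax,'mids',(t+b)/2,(l+r)/2)
for p in (t,r,b,l):print(np.linalg.norm(p-ax),np.degrees(np.arctan2(*(p-ax)[::-1])))
pv=W((178,215),.167);rg=W((252,414),.157);ch=W((404,270),.06)
d=lambda v:(np.linalg.norm(v),np.degrees(np.arctan2(v[1],v[0])))
print('pivot',pv,d(pv-ax),'ring',rg,d(rg-pv),'chip',ch,d(ch-ax))
def q(a):return [0,np.cos(a/2),np.sin(a/2),0]
for p,a in [((.61,-.19,.2),np.pi),((.45,-.15,.03),np.radians(135)),((.61,-.19,.03),0),((.5,.17,.14),-.3),((.55,.06,.14),np.pi/2)]:
    print(p,env.ik(p,q(a)),env.ik(p,q(a+np.pi)))
E
```

```text
tips [ 0.7284408  -0.05148114] [ 0.57222557 -0.21101681] [ 0.4130205  -0.05323482] [0.56819742 0.1051318 ] axis [ 0.57020408 -0.05236091] mids [ 0.57073065 -0.05235798] [ 0.57021149 -0.0529425 ]
0.15823915798019952 0.3185518199835396
0.1586687762809457 -89.27001426776641
0.15718601821755532 -179.68144818001647
0.1575054902709855 90.72998573223359
pivot [0.58232931 0.16508499] (np.float64(0.217783695380672), np.float64(86.8083757540666)) ring [0.41225297 0.11600922] (np.float64(0.17701523032246286), np.float64(-163.90442904537406)) chip [ 0.53849793 -0.02286508] (np.float64(0.043304548442713996), np.float64(137.068354113769))
(0.61, -0.19, 0.2) [-0.50621561  0.21981299  0.16760594  1.51858928  0.         -0.50621561] [-0.50621561  0.21981299  0.16760594  1.51858928  0.          2.63537704]
(0.45, -0.15, 0.03) [-0.59849019 -0.22256708 -0.58585898  1.20750443  0.          0.18690798] [-0.59849019 -0.22256708 -0.58585898  1.20750443  0.         -2.95468468]
(0.61, -0.19, 0.03) [-0.50621561  0.28112722 -0.07290896  1.21676014  0.          2.63537704] [-0.50621561  0.28112722 -0.07290896  1.21676014  0.         -0.50621561]
(0.5, 0.17, 0.14) [ 0.07980261 -0.11356676 -0.28527366  1.39908943  0.         -2.76179004] [ 0.07980261 -0.11356676 -0.28527366  1.39908943  0.          0.37980261]
(0.55, 0.06, 0.14) [-0.12778234 -0.03594215 -0.21120096  1.39553752  0.          1.44301399] [-0.12778234 -0.03594215 -0.21120096  1.39553752  0.         -1.69857867]
```

```bash
cat > p.py <<'E'
from h import *
AX=np.array([.5704,-.0525]);PV=np.array([.5823,.1651])
def q(a):return [0,np.cos(a/2),np.sin(a/2),0]
def pose(C,r,phi,d,z,flip=0):
    """finger at radius r along bar direction phi (deg) about C, offset d CCW of bar; tool x across the bar"""
    f=np.radians(phi);u=np.array([np.cos(f),np.sin(f)]);n=np.array([-u[1],u[0]])
    return [*(C+r*u+d*n),z],q(f+np.pi/2+flip)
E
python3 - <<'E'
from p import *
env.command_gripper(0)
p=env.current_eef_pos();env.servo_line([p[0],p[1],.28],v=.2)
F=np.pi
P=lambda phi,d,z:pose(AX,.13,phi,d,z,F)
print(env.ik(*P(-89.5,.045,.2)),env.ik(*P(-137,.017,.03)))
env.move_ptp(*P(-89.5,.045,.2))
env.servo_line(P(-89.5,.045,.03)[0],v=.12)
f0=np.array(env.current_wrist_force())
env.servo_line(*P(-89.5,.02,.03),v=.05)
for phi in (-97,-107,-117,-127,-136):
    env.servo_line(*P(phi,.017,.03),v=.08)
    print(phi,np.round(env.current_wrist_force()-f0,1),env.current_clock())
env.servo_line(*P(-136,.05,.03),v=.1)
env.servo_line(P(-136,.05,.2)[0],v=.2)
a=cams.grab_frame('top');save(a,'top1.png')
save(cv2.resize(a[110:290,120:400],None,fx=2.85,fy=2.85,interpolation=cv2.INTER_CUBIC),'crop1.png');print(env.current_clock())
E
```

```text
[-0.49018839  0.23220464  0.18169304  1.52028473  0.         -0.49891504] [-0.56220282 -0.10382898 -0.47938985  1.19523546  0.          0.25810193]
-97 [ 0.1  0.3 -0. ] 6.8083
-107 [0.9 0.7 0.3] 7.2417
-117 [-0.5  0.2 -0.2] 7.675
-127 [-0.2  0.2 -0.7] 8.1083
-136 [-0.7  1.1  0.4] 8.5167
10.05
```

View pics/crop1.png

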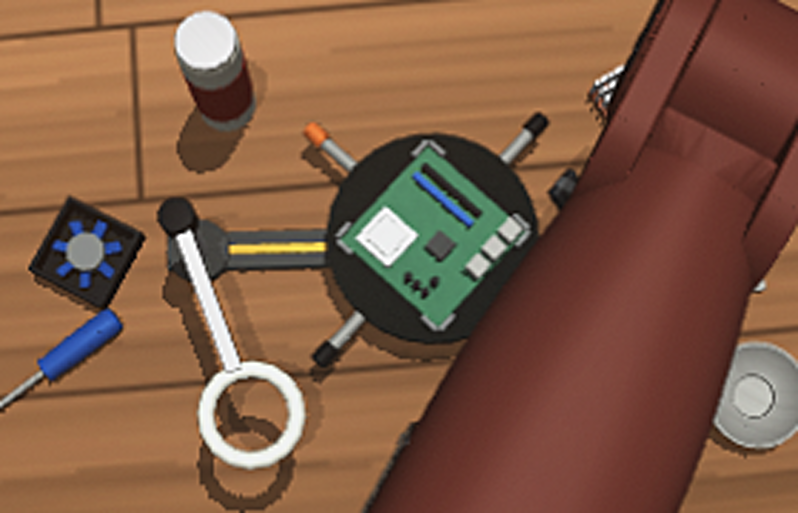

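The table has turned: orange end at (310,126), lower-left tip (316,361), upper-right tip (545,118), chip (387,238).

```bash
python3 - <<'E'
from p import *
i=cams.camera_info('top')
W=lambda c,z:onplane((c[0]/2.85+120-.3,c[1]/2.85+110-.3),i,z)[:2]
d=lambda v:(np.linalg.norm(v),np.degrees(np.arctan2(v[1],v[0])))
for c in [(310,126),(316,361),(545,118)]:print(d(W(c,.042)-AX))
c=W((387,238),.06);t=AX+.042*(PV-AX)/np.linalg.norm(PV-AX);print('chip',c,d(c-AX),'target',t,d(PV-AX))
E
```

```text
(np.float64(0.1556259857012208), np.float64(41.92379652366227))
(np.float64(0.15658522995581547), np.float64(132.1371793328452))
(np.float64(0.15658976577095146), np.float64(-48.26526992240274))
chip [ 0.56927216 -0.01023356] (np.float64(0.04228148398758216), np.float64(91.52852393360727)) target [ 0.57269345 -0.01056266] (np.float64(0.2179251476998467), np.float64(86.8697551377809))
```

The spoke angles put the chip at 86.95° against a target of 86.87°. The chip's own centroid says 91.5°, which is about 3.4 mm off and inside tolerance. Next is the lamp.

```bash
python3 - <<'E'
from p import *
for F in (0,np.pi):
    print(F,[np.round(env.ik(*pose(PV,.095,a,d,z,F)),2)[[0,5]] for a,d,z in((196,-.05,.26),(196,-.05,.138),(230,-.018,.138),(266.8,-.018,.138))])
F=np.pi
P=lambda phi,d,z:pose(PV,.095,phi,d,z,F)
p=env.current_eef_pos();env.servo_line([p[0],p[1],.27],v=.2)
env.move_ptp(*P(196,-.05,.27))
env.servo_line(P(196,-.05,.138)[0],v=.12)
f0=np.array(env.current_wrist_force())
env.servo_line(*P(196,-.021,.138),v=.05)
for phi in list(range(204,260,8))+[260,262,263,264,265,266,267,268,269]:
    env.servo_line(*P(phi,-.018,.138),v=.06 if phi<258 else .02)
    f=np.array(env.current_wrist_force())-f0
    print(phi,np.round(f,1),round(env.current_clock(),1))
    if phi>=260 and np.hypot(f[0],f[1])>6:break
env.servo_line(*P(phi,-.06,.138),v=.08)
env.servo_line(P(phi,-.06,.27)[0],v=.2)
p=env.current_eef_pos()
env.move_ptp([.3,.4,.3],env.current_tool_rot())
print(env.current_clock(), env.current_eef_pos())
a=cams.grab_frame('top');save(a,'top2.png')
save(cv2.resize(a[110:290,120:400],None,fx=2.85,fy=2.85,interpolation=cv2.INTER_CUBIC),'crop2.png')
E
```

```text
0 [array([ 0.12, -1.73]), array([ 0.12, -1.73]), array([-0.05, -2.49]), array([-0.11,  3.09])]
3.141592653589793 [array([0.12, 1.41]), array([0.12, 1.41]), array([-0.05,  0.65]), array([-0.11, -0.05])]
204 [-0.6 -1.2  0.3] 14.3
212 [-0.  -0.3  0.8] 14.7
220 [1.1 0.5 0.3] 15.1
228 [ 1.   0.8 -0.1] 15.5
236 [0.3 0.7 1.7] 15.8
244 [ 1.  -0.2  1.8] 16.2
252 [0.2 0.2 0.9] 16.6
260 [ 0.  -1.1  0.8] 17.4
262 [0.5 0.2 1.4] 17.7
263 [ 0.5 -0.3  0.9] 18.0
264 [ 1.6 -0.2 -0.3] 18.2
265 [-0.5 -1.4  0.3] 18.5
266 [-0.3 -0.2  0.3] 18.7
267 [-3.6 -0.1  2.5] 19.0
268 [-13.5  -0.5   7.7] 19.2
22.175 [0.30063746 0.39948932 0.29965292]
```

View pics/crop2.png

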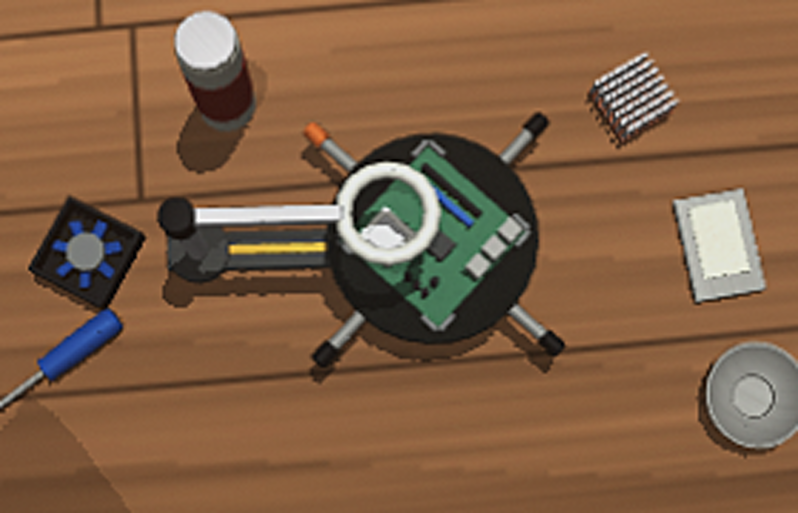

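The arm reached its stop: the force rose to 13.5 N at 267–268°, where the stop was expected. The ring's centre is at about (389,213), and the chip shows through it, shifted by parallax. All four spoke ends are visible, with the fourth at (563,348).

```bash
python3 - <<'E'
from p import *
i=cams.camera_info('top');a=cv2.imread('pics/top2.png');b=cv2.imread('pics/top0.png')
W=lambda c,z:onplane((c[0]/2.85+120-.3,c[1]/2.85+110-.3),i,z)[:2]
d=lambda v:(np.linalg.norm(v),np.degrees(np.arctan2(v[1],v[0])))
print('ring',W((389,213),.155),d(W((389,213),.155)-PV))
T=[W(c,.042) for c in [(310,126),(316,361),(545,118),(563,348)]]
for t in T:print(d(t-AX))
# chip centroid from pre-lamp picture (white socket, z~.058)
a1=cv2.imread('pics/top1.png');m=(a1.min(2)>190).astype(np.uint8);m[:180]=0;m[206:]=0;m[:,:240]=0;m[:,270:]=0
r=cv2.minAreaRect(np.argwhere(m)[:,::-1].astype(np.float32));print(r);c=onplane(r[0],i,.059)[:2];print('chip',c,d(c-AX),np.linalg.norm(c-W((389,213),.155)))
s=cams.grab_frame('scene');save(cv2.resize(s[130:300,110:400],None,fx=2.7,fy=2.7,interpolation=cv2.INTER_CUBIC),'sc2.png')
si=cams.camera_info('scene')
u=(PV-AX)/np.linalg.norm(PV-AX)
print([np.round((proj(p,si)-[110,130])*2.7) for p in ([*(AX+.042*u),.157],[*(AX+.042*u),.06])])
E
```

```text
ring [ 0.57100552 -0.01128561] (np.float64(0.17674684494525936), np.float64(-93.66381140385822))
(np.float64(0.1556259857012208), np.float64(41.92379652366227))
(np.float64(0.15658522995581547), np.float64(132.1371793328452))
(np.float64(0.15658976577095146), np.float64(-48.26526992240274))
(np.float64(0.15705025676410223), np.float64(-136.27011703431768))
((255.25003051757812, 192.25001525878906), (14.849242210388184, 15.55634880065918), 45.0)
chip [ 0.57205872 -0.00987231] (np.float64(0.04265994478666213), np.float64(87.77164074180007)) 0.001762560113180915
[array([382., 159.]), array([384., 227.])]
```

View pics/sc2.png

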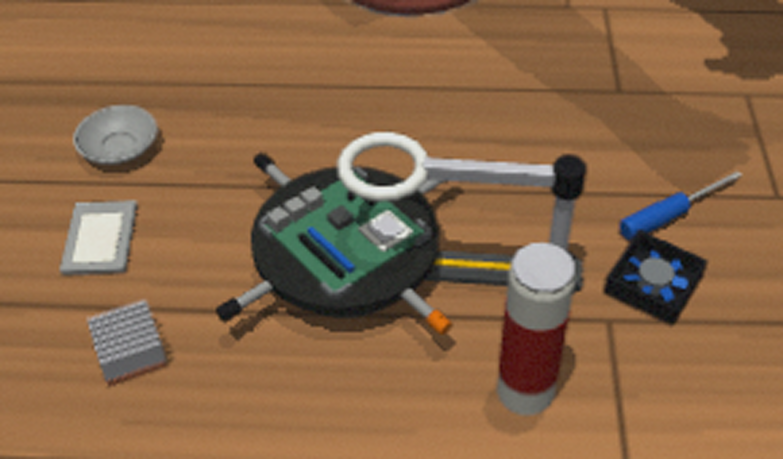

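The scene view agrees: the ring is at (383,164) against (382,159) expected, and the chip at (388,228) against (384,227). That is a few mm at most, and the bystanders are where they stood.

```bash
python3 -c "
from station import env
env.job_done();print(env.current_clock())"
```

```text
the job is handed in; nothing more can be done
the job is handed in; nothing more can be done
```

The job is handed in. As far as the cameras show, the processor sits centred under the ring lamp and the lamp arm is home against its stop. No verdict was reported.

- **Turntable:** I pushed one black-tipped spoke about 49° clockwise with the shut fingertips, so the processor faces the lamp post.
- **Lamp arm:** I pushed it gently until the force rose from about 1 N to 13.5 N at the expected home angle, then moved the gripper well clear. The last recorded clock was 22 s.
- **Last checks:** The top camera puts the processor about 2 mm from the ring's centre, against the 12 mm limit. The scene camera agrees to a few mm. The board lies between its clips, and the bystanders look unmoved by eye; I did not re-measure them.
- **Disagreement:** A first hand reading of the processor's position was about 3.4 mm off the target point. The contour fit and three of the four spoke ends put it within about 1° of the direction to the post. The fourth spoke end, read by eye, was about 2° different.

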